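# Sort the tested trade-ins into their trays

## Robot

A 7-joint arm with a two-finger parallel gripper is mounted at the origin on the work surface. World frame = base frame: x ahead of the robot, y to its left, z up, the work surface at z = 0. Lengths are in m, angles in rad, forces in N, time in s.
With the tool pointing down it reaches from about 0.4 to 0.75 m from the base axis. Payload 19.5 kg.
Tool frame: the origin (TCP) lies on the centre line of the jaws, within the pads' length; the fingertips stand 22 mm ahead of it and the grasp point (between the pads) lies 3 mm ahead of it; z points along the fingers, y is the line along which they close (so a half turn about z gives the same grasp; the last joint's range is limited). The gripper opens to 85 mm and grips with 20 to 120 N. Pads are 22 mm wide; open, the fingers measure 114 mm over their backs; the gripper's body (76 mm by 85 mm) begins 54 mm behind the grasp point. The pads swing forward as they close: fully open they stand 13 mm farther back than shut.
Start: joints at [1.153, 0.707, -0.028, 1.485, 0.022, 0.951, -0.075], TCP at [0.211, -0.535, 0.253] pointing down, gripper open.
Joint ranges: [-2.71, 2.71], [-0.32, 2.16], [-1.57, 1.52], [0, 2.45], [-1.46, 4.6], [0, 2.02], [-2.83, 2.83]. Speed limits (rad/s): [1.89, 1.89, 2.57, 2.57, 3.01, 3.01, 3.01].

## Interface

Orientations are given as a unit quaternion [w, x, y, z].
In Python, from bench import bot, imaging, workorder gives the robot as it stands. The module is installed in compiled form; this text tells all that it offers.
- The arm moves only by the tool servo_tool, never from a script. Its argument "deltas" is one flat list of numbers, 7 for each row, row after row: the turn, a rotation vector about the world's x, y, z in degrees, then the shift along the world's x, y, z in mm, then the opening, from 0 (shut) to 1 (fully open). A call has 1 to 5 rows; each row is the pose to reach, as a shift and turn from the pose commanded when the call began; what a row does not reach only later rows make up. A row lasts 1/8 s, in which the tool goes at most 62.5 mm and 10.7 degrees, less where a joint would pass 70% of its speed; a pose out of reach is approached as far as the arm can. A call with a gripper value outside its range is refused whole. The fingers move at their own pace and stop on an object; "grip_force" is the grip in N (left out, the last holds). Time passes only in rows, so rows that repeat a pose let the fingers close. It gives the time, the measured TCP pose, the force, the opening and the grip force at its end, in the units of the state.
- bot.state(): the state, without advancing time (a new reading comes with each control period).
- imaging.snapshot(name): name is "scene" or "top"; returns the picture (384x512x3 uint8, blue, green, red); there is no depth.
- imaging.camera_model(name): a dict with "camera_matrix" (3x3 intrinsics, pixels), "D" ([k1, k2, p1, p2, k3] as OpenCV has them; the pictures are not rectified), "R" (3x3) and "t" (3): a world point X has camera coordinates R X + t. Camera axes: x right, y down, z forward; pixel columns grow to the right and rows downward; lengths in m; the calibration is good to about 2 mm. A picture is of the moment at which its call begins. camera_model takes no time and is no camera call.
- workorder.hand_in(): hands the job in; it is judged then, once.
The state is a dict: "t": time; "joint_pos": joint angles; "qvel": joint speeds; "effort": joint torques, N m; "tool_pos": TCP position; "ee_rot": TCP orientation; "contact_force": force on the tool from outside, world axes, zero at the start; "ft_torque": the same for the moment, N m; "gripper_width": finger opening in m; "grasp_force": force on a finger pad.
Only numpy, scipy, OpenCV 4.12 (cv2) and the standard library are available. Lean on these libraries where they do the work, as an engineer would, in place of code of your own. Each camera call takes 0.05 s, during which the arm holds its last target. There are 200 camera calls.

## Task

Sort the tested trade-ins into their trays: both lenses (silver, and black with brass rings) into the blue tray, the yellow hood and the black eyecup into the red tray, and the chrome filter case into the white tray beside the black one. Each must end standing upright, flat on its tray's floor; set the lenses down gently rather than dropping them. Leave the black filter case and the orange loupe where they are.

Things in the scene. Friction and masses are not known exactly. Their poses are not given: they have to be found in the camera images.
- silver_lens: Dented silver rangefinder lens, an upright round barrel 46 mm high, 52 mm in diameter from 9 to 36 mm up (48 mm foot below, 46 mm front ring above), black front with amber glass on top, about 220 g. Origin: centre of its underside; its z axis runs up through it. Starts standing upright on the counter.
- black_lens: Black lens with brass rings, an upright round barrel 62 mm high, 56 mm in diameter from 9 mm up (50 mm foot below), green coated glass on top, about 300 g. Origin: centre of its underside; its z axis runs up through it. Starts standing upright on the counter.
- hood: Yellow plastic lens hood, a round tube open at both ends, 54 mm outer diameter, wall 3 mm, 34 mm high, rigid, about 30 g. Origin: centre of its underside; its z axis runs up through it. Starts standing upright on the counter.
- eyecup: Black rubber eyecup on a grey rigid base: base 44 mm along x, 30 mm along y, 16 mm high; on it a round open black cup 30 mm in diameter reaching to 36 mm. Rigid, about 30 g. Grip it across the 30 mm (along its y). Origin: centre of its underside; its z axis runs up through it. Starts standing upright on the counter.
- chrome_case: Round chrome filter case, a flat closed cylinder 58 mm in diameter and 30 mm high, about 90 g. Origin: centre of its underside; its z axis runs up through it. Starts standing upright on the counter.
- blue_tray: Fixed open tray, blue floor, pale wooden rim, for lenses. 110 mm along x, 190 mm along y, rim 14 mm high and 4 mm thick, floor 4 mm above the counter. Origin: centre of the underside, at counter height; z up. Two things fit side by side along y, 46 mm either side of the centre.
- red_tray: Fixed open tray, red floor, pale wooden rim, for viewfinder and lens fittings (hood and eyecup). 110 mm along x, 190 mm along y, rim 14 mm high and 4 mm thick, floor 4 mm above the counter. Origin: centre of the underside, at counter height; z up. Two things fit side by side along y, 46 mm either side of the centre.
- white_tray: Fixed open tray, white floor, pale wooden rim, for filter cases. 110 mm along x, 190 mm along y, rim 14 mm high and 4 mm thick, floor 4 mm above the counter. Origin: centre of the underside, at counter height; z up. Two things fit side by side along y, 46 mm either side of the centre. The black filter case already stands in its -y half; the +y half is free.
- black_case: Round black filter case, 58 mm in diameter and 30 mm high, already standing in the -y half of the white tray, where it must stay. Origin: centre of its underside (4 mm above the counter); z up.
- loupe: Orange stand loupe, an upright round barrel 42 mm high, 48 mm in diameter at the foot, 42 mm above it, standing loose among the things to sort; it stays where it is. Origin: centre of its underside; its z axis runs up through it. Starts standing upright on the counter.

How it is judged:
By the outcome, as a careful person would: the job done as asked, in the order asked, and still so for the second after the job is handed in, with the robot touching nothing.
It also fails if it takes over 109 s, if anything falls off the work surface, if the arm or the gripper's body presses on something with over 40 N, if the wrist force passes 120 N, or if a joint passes its speed limit or range.

## Working session

There is one attempt and no reset: what is moved stays moved. The work goes in short steps, Python scripts to look and compute and a tool call to move; the robot and the scene stay as the last step left them, time stands still between calls to the robot, and variables do not carry over. Pictures are saved under pics/ and viewed, at most 14 in all, crops included, and the job is handed in when it is done.

Besides the shell and the picture viewer there is one more tool, called after ">>>" as name(argument=value, ...), one argument or row to a line, values as JSON. servo_tool: Moves the arm, as the interface text tells. Its arguments: {"type":"object","properties":{"deltas":{"type":"array"},"grip_force":{"type":"number"}},"required":["deltas"]}

```bash
mkdir -p pics
python3 - <<'E'
from bench import bot, imaging
import cv2
for n in("scene","top"):
    cv2.imwrite(f"pics/{n}0.png",imaging.snapshot(n)); c=imaging.camera_model(n); print(n,c)
print(bot.state())
E
```

```text
scene {'camera_matrix': array([[352.35784327,   0.        , 255.28381089],
       [  0.        , 352.35784327, 189.90850322],
       [  0.        ,   0.        ,   1.        ]]), 'D': array([-0.06142239,  0.        ,  0.        ,  0.        ,  0.        ]), 'R': array([[ 0.48872321,  0.87242306, -0.00525734],
       [ 0.64436663, -0.36501756, -0.67197754],
       [-0.58816772,  0.32502337, -0.74055286]]), 't': array([-0.26771738, -0.31885234,  1.24810257])}
top {'camera_matrix': array([[379.57076439,   0.        , 247.70700882],
       [  0.        , 379.57076439, 191.50950344],
       [  0.        ,   0.        ,   1.        ]]), 'D': array([-0.0309873,  0.       ,  0.       ,  0.       ,  0.       ]), 'R': array([[ 0.01716226, -0.99966884,  0.01917455],
       [-0.98375179, -0.02031051, -0.17838131],
       [ 0.17871168, -0.01580158, -0.98377459]]), 't': array([-0.0194167 ,  0.52320498,  0.83969064])}
{'t': 0.1, 'joint_pos': array([ 1.15329882,  0.70698317, -0.02764116,  1.48495711,  0.02197802,
        0.95086057, -0.07548303]), 'qvel': array([ 2.17329475e-03, -1.68382831e-03, -2.29729664e-03, -2.39964492e-03,
       -1.18386495e-03,  9.78410294e-04, -4.84778102e-05]), 'effort': array([ 4.09167362e-03, -8.84298348e+01,  1.23735711e+00, -2.36455196e+01,
        1.71207392e-02,  5.02541283e-03, -4.97780820e-05]), 'tool_pos': array([ 0.2109753 , -0.53467656,  0.2529059 ]), 'ee_rot': array([-4.46494297e-04,  9.82396756e-01,  1.86805802e-01, -8.07395338e-05]), 'contact_force': array([-0.06239134,  0.16410713, -0.43861035]), 'ft_torque': array([ 0.03489788,  0.01151954, -0.01956935]), 'grasp_force': 0.0, 'gripper_width': 0.08554126550799346}
```

View pics/scene0.png

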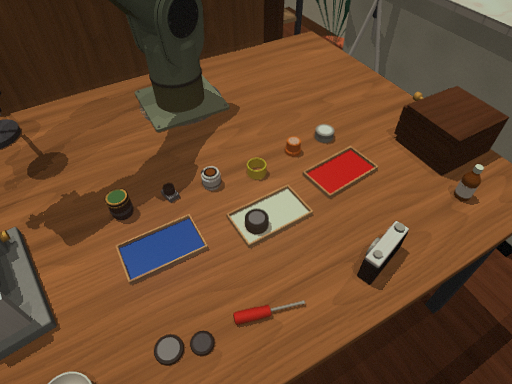

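View pics/top0.png

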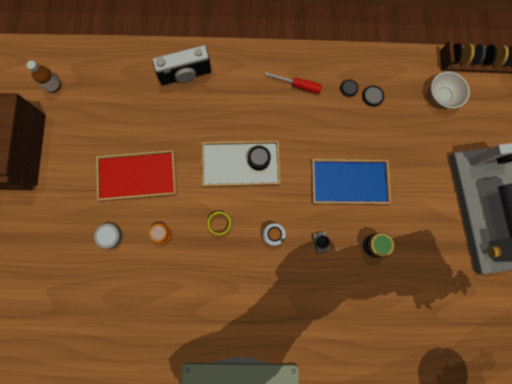

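The top view shows +x up and +y left. From the left, near row 235: chrome case (107,236), loupe (159,233), hood (219,223), silver lens (274,234), eyecup (322,242) and black lens (380,245). Trays: red (136,175), white (240,163) with the black case at (259,158), and blue (351,181).

```bash
cat > h.py <<'E'
import cv2,numpy as np
from bench import bot,imaging
def ray(n,px,z):
    c=imaging.camera_model(n);px=np.array(px,float).reshape(-1,1,2)
    q=cv2.undistortPoints(px,c["camera_matrix"],c["D"]).reshape(-1,2)
    d=np.c_[q,np.ones(len(q))]@c["R"];o=-c["R"].T@c["t"]
    return o+d*((z-o[2])/d[:,2])[:,None]
def proj(n,P):
    c=imaging.camera_model(n);P=np.array(P,float).reshape(-1,3)
    return cv2.projectPoints(P,cv2.Rodrigues(c["R"])[0],c["t"],c["camera_matrix"],c["D"])[0].reshape(-1,2)
E
python3 - <<'E'
from h import *
t=cv2.imread("pics/top0.png");s=cv2.imread("pics/scene0.png")
cv2.imwrite("pics/z1.png",cv2.resize(t[205:265,85:405],None,fx=2.5,fy=2.5,interpolation=cv2.INTER_CUBIC))
a=cv2.resize(t[205:265,245:405],None,fx=5,fy=5,interpolation=cv2.INTER_CUBIC)
b=cv2.resize(s[155:215,95:255],None,fx=5,fy=5,interpolation=cv2.INTER_CUBIC)
cv2.imwrite("pics/z1.png",np.vstack([a,b]))
hsv=cv2.cvtColor(t,cv2.COLOR_BGR2HSV);H,S,V=cv2.split(hsv)
def show(name,m,box,z):
    k=np.zeros_like(m);x0,y0,x1,y1=box;k[y0:y1,x0:x1]=m[y0:y1,x0:x1]
    cs=cv2.findContours(k,cv2.RETR_EXTERNAL,cv2.CHAIN_APPROX_NONE)[0]
    c=max(cs,key=cv2.contourArea);r=cv2.minAreaRect(c)
    print(name,np.round(r[0],1),np.round(r[1],1),round(r[2],1),np.round(ray("top",r[0],z)[0],4))
    P=ray("top",c.reshape(-1,2),z);q=cv2.minAreaRect((P[:,:2]*1000).astype(np.float32));print("   mm",np.round(q[0],1),np.round(q[1],1),round(q[2],1))
u=lambda x:x.astype(np.uint8)*255
show("red",u(((H<5)|(H>175))&(S>180)&(V>90)),(85,140,190,210),.004)
show("blue",u((H>100)&(H<125)&(S>120)),(300,150,400,215),.004)
show("white",u((S<70)&(V>120)),(195,135,290,195),.004)
show("chrome",u((S<90)),(88,215,130,258),.030)
show("loupe",u((H<14)&(S>180)&(V>140)),(140,215,178,250),.042)
show("hood",u((H>20)&(H<35)&(S>150)),(200,205,240,242),.034)
show("silver",u((S<80)&(V>100)),(255,215,295,252),.040)
show("blackcase",u((V<90)),(242,140,275,175),.034)
show("blk green",u((H>40)&(H<90)&(S>60)&(V>60)),(360,228,402,262),.062)
E
```

```text
red [135.2 174.9] [38.4 73.7] 85.1 [0.5671 0.2678 0.004 ]
   mm [567.7 266.8] [ 97.4 177.4] 6.2
blue [350.5 181. ] [38. 71.] 90.0 [ 0.5631 -0.2651  0.004 ]
   mm [ 563.6 -265.4] [ 96.5 177.2] 1.1
white [240.3 163.2] [39.3 73.4] 88.9 [0.6024 0.0094 0.004 ]
   mm [603.   9.] [100.7 181.6] 2.5
chrome [107.3 235.8] [25.5 26.2] 45.0 [0.4152 0.3153 0.03  ]
   mm [415.4 315.4] [61.  59.1] 47.8
loupe [158.5 243. ] [1. 0.] 180.0 [0.4004 0.1925 0.042 ]
   mm [400.4 192.5] [2.3 0. ] 91.1
hood [218.8 222.9] [23.7 24.1] 26.6 [0.45   0.0565 0.034 ]
   mm [450.2  56.5] [55.6 56.2] 64.8
silver [273.5 234. ] [21.9 21.9] 45.0 [ 0.4261 -0.071   0.04  ]
   mm [426.3 -71. ] [50.4 51. ] 45.8
blackcase [258.4 157.8] [22.5 24.5] 9.5 [ 0.609  -0.0342  0.034 ]
   mm [609.2 -34.3] [54.4 61.1] 81.8
blk green [382.  244.5] [17. 16.] 90.0 [ 0.4051 -0.3156  0.062 ]
   mm [ 405.2 -315.7] [36.8 38.8] 87.7
```

View pics/z1.png

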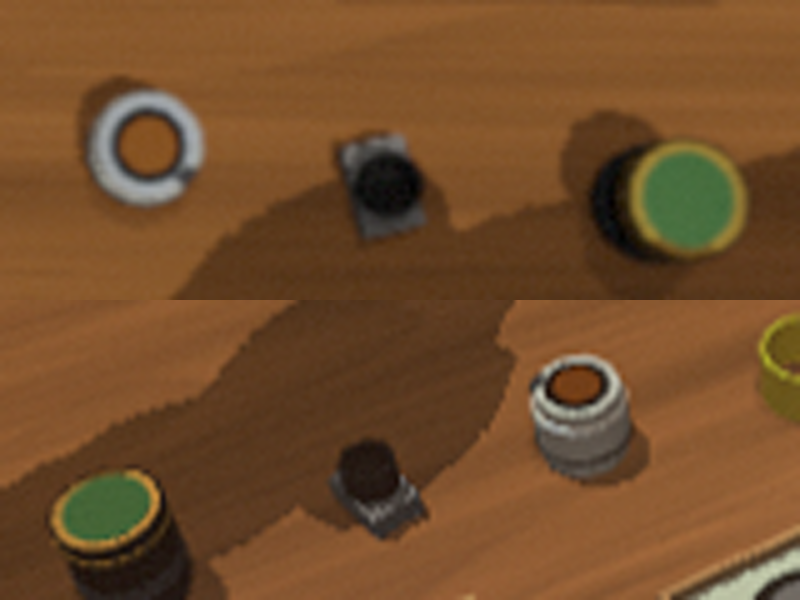

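The crop (×5) shows the eyecup's base rotated about 13° from image vertical, with corners near (340,148), (405,135), (425,222) and (362,238) and its cup top at (388,183). The black lens's top is at (688,199) and the silver lens's top at (148,147). In the scene crop the tops are green (106,508), amber (577,384) and cup (370,470).

Run:
```python
from h import *
T=lambda x,y:(245+x/5-.4,205+y/5-.4)
Sx=lambda x,y:(95+x/5-.4,155+(y-300)/5-.4)
P=ray("top",[T(340,148),T(405,135),T(425,222),T(362,238)],.016)
print("base",np.round(P,4),P.mean(0));r=cv2.minAreaRect((P[:,:2]*1000).astype(np.float32));print(r)
print("cup",ray("top",T(388,183),.036),ray("scene",Sx(370,455),.036))
print("blk",ray("top",T(688,199),.062),ray("scene",Sx(106,508),.062))
print("sil",ray("top",T(148,147),.046),ray("scene",Sx(577,384),.046))
s=cv2.imread("pics/scene0.png");hsv=cv2.cvtColor(s,cv2.COLOR_BGR2HSV);H,S,V=cv2.split(hsv)
u=lambda x:x.astype(np.uint8)*255
for n,m,b in(("blue",(H>100)&(H<125)&(S>120),(105,205,220,290)),("red",((H<5)|(H>175))&(S>180)&(V>90),(295,140,385,200))):
    k=np.zeros_like(H);x0,y0,x1,y1=b;k[y0:y1,x0:x1]=u(m)[y0:y1,x0:x1]
    c=max(cv2.findContours(k,0,1)[0],key=cv2.contourArea)
    q=cv2.minAreaRect((ray("scene",c.reshape(-1,2),.004)[:,:2]*1000).astype(np.float32));print(n,q)
# loupe / hood / chrome in the top image: loupe
t=cv2.imread("pics/top0.png")
g=cv2.cvtColor(t,cv2.COLOR_BGR2HSV)
k=np.zeros_like(H);k[215:250,140:180]=u((g[...,0]<14)&(g[...,1]>150)&(g[...,2]>120))[215:250,140:180]
ys,xs=np.nonzero(k);print("loupe",xs.min(),xs.max(),ys.min(),ys.max(),ray("top",(159,233),.042))
print(g[220:246:3,159])
st=bot.state()
from scipy.spatial.transform import Rotation as R
w,x,y,z=st["ee_rot"];print(R.from_quat([x,y,z,w]).as_matrix())
```

```text
base [[ 0.429  -0.1664  0.016 ]
 [ 0.4357 -0.1977  0.016 ]
 [ 0.3947 -0.2065  0.016 ]
 [ 0.3867 -0.1764  0.016 ]] [ 0.41152275 -0.18675674  0.016     ]
((411.5124816894531, -186.97177124023438), (43.42108917236328, 31.994243621826172), 13.244129180908203)
cup [[ 0.41172368 -0.18487864  0.036     ]] [[ 0.41088257 -0.18352865  0.036     ]]
blk [[ 0.40531297 -0.31610818  0.062     ]] [[ 0.40536696 -0.31462958  0.062     ]]
sil [[ 0.42575222 -0.07212426  0.046     ]] [[ 0.42620671 -0.07032283  0.046     ]]
blue ((558.8495483398438, -261.8833312988281), (92.92082977294922, 180.7303009033203), 0.6209851503372192)
red ((562.6324462890625, 269.5862731933594), (95.16576385498047, 173.03334045410156), 6.086300373077393)
loupe 141 179 223 244 [[0.42327421 0.19268831 0.042     ]]
[[ 15 167 136]
 [ 15 203 113]
 [ 14 104 165]
 [ 13  68 165]
 [ 13  61 154]
 [ 13  70 165]
 [ 13  75 163]
 [ 16 230 155]
 [ 13 193 120]]
[[ 9.30207172e-01  3.67034755e-01 -3.25451962e-04]
 [ 3.67034899e-01 -9.30206786e-01  8.47103872e-04]
 [ 8.17893821e-06 -9.07434326e-04 -9.99999588e-01]]
```

>>> servo_tool(
  deltas=[0,0,10,24,52,-8,1,0,0,20,48,104,-16,1,0,0,30,72,156,-24,1,0,0,40,96,208,-32,1,0,0,50,120,260,-40,1],
  grip_force=40,
)

```text
t: 0.72
tool_pos: [0.3315, -0.2732, 0.2131]
ee_rot: [0.0, 0.81, 0.587, 0.0]
contact_force: [2.2, -0.7, -0.3]
gripper_width: 0.0852
grasp_force: 0.0
```

>>> servo_tool(
  deltas=[0,0,6,25,50,-8,1,0,0,12,50,100,-20,1,0,0,18.5,75,150,-40,1,0,0,18.5,95,204,-60,1,0,0,18.5,95,204,-80,1],
)

```text
t: 1.35
tool_pos: [0.4272, -0.0667, 0.1325]
ee_rot: [-0.0, 0.704, 0.71, 0.001]
contact_force: [-0.2, -1.8, 0.3]
gripper_width: 0.0853
grasp_force: 0.0
```

>>> servo_tool(
  deltas=[0,0,0,0,0,0,1,0,0,0,0,0,-40,1,0,0,0,0,0,-75,1,0,0,0,0,0,-102,1,0,0,0,0,0,-102,1],
)

```text
t: 1.98
tool_pos: [0.4254, -0.0715, 0.0309]
ee_rot: [-0.001, 0.707, 0.707, -0.001]
contact_force: [-0.4, 0.3, 0.6]
gripper_width: 0.0853
grasp_force: 0.0
```

>>> servo_tool(
  deltas=[0,0,0,0,0,0,0.4,0,0,0,0,0,0,0.4,0,0,0,0,0,0,0.4,0,0,0,0,0,0,0.4,0,0,0,0,0,0,0.4],
)

```text
t: 2.6
tool_pos: [0.4265, -0.0712, 0.0327]
ee_rot: [0.001, 0.707, 0.707, 0.001]
contact_force: [-1.3, 0.1, 21.6]
gripper_width: 0.0505
grasp_force: 37.8
```

>>> servo_tool(
  deltas=[0,0,0,0,0,0,0.4],
)

```text
t: 2.72
tool_pos: [0.4265, -0.0712, 0.0327]
ee_rot: [0.001, 0.707, 0.707, 0.001]
contact_force: [-2.3, -1.1, 22.4]
gripper_width: 0.0511
grasp_force: 37.8
```

Run:
```python
from h import *
s=imaging.snapshot("scene");t=imaging.snapshot("top");cv2.imwrite("pics/g1.png",np.hstack([cv2.resize(s[100:250,90:300],None,fx=2,fy=2),cv2.resize(t[150:300,180:370],None,fx=2,fy=2)]))
```

```text
(no output)
```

View pics/g1.png

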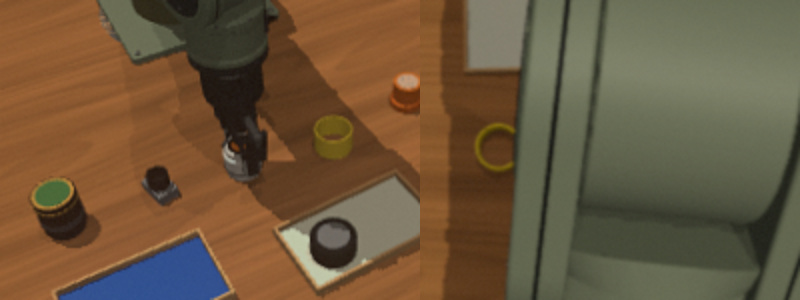

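The pictures show the jaws around the silver lens, lens upright at about (243,160) in the left half, with nothing else disturbed. I'll lift it and carry it over.

>>> servo_tool(
  deltas=[0,0,0,0,0,10,0.4,0,0,0,0,0,35,0.4,0,0,0,0,0,60,0.4,0,0,0,20,-20,60,0.4,0,0,0,50,-54,60,0.4],
)

```text
t: 3.45
tool_pos: [0.4768, -0.1249, 0.0927]
ee_rot: [0.0, 0.706, 0.708, 0.0]
contact_force: [0.2, 0.6, -2.6]
gripper_width: 0.0509
grasp_force: 42.5
```

>>> servo_tool(
  deltas=[0,0,0,30,-33,0,0.4,0,0,0,60,-66,0,0.4,0,0,0,80,-86,0,0.4,0,0,0,85,-93,0,0.4,0,0,0,85,-93,0,0.4],
)

```text
t: 4.08
tool_pos: [0.5606, -0.2178, 0.0916]
ee_rot: [-0.0, 0.707, 0.707, -0.0]
contact_force: [-0.9, 0.4, -1.1]
gripper_width: 0.0505
grasp_force: 42.5
```

>>> servo_tool(
  deltas=[0,0,0,0,0,-20,0.4,0,0,0,0,0,-40,0.4,0,0,0,0,0,-46,0.4,0,0,0,0,0,-50,0.4,0,0,0,0,0,-50,0.4],
)

```text
t: 4.7
tool_pos: [0.5611, -0.2178, 0.0414]
ee_rot: [0.0, 0.707, 0.707, 0.0]
contact_force: [0.4, 0.2, -2.6]
gripper_width: 0.0503
grasp_force: 42.5
```

>>> servo_tool(
  deltas=[0,0,0,0,0,-1,0.4,0,0,0,0,0,-2,0.4,0,0,0,0,0,-3,0.4,0,0,0,0,0,-4,0.4,0,0,0,0,0,-4.5,0.4],
)

```text
t: 5.32
tool_pos: [0.561, -0.2179, 0.0369]
ee_rot: [-0.0, 0.707, 0.707, -0.0]
contact_force: [-3.0, 0.9, 8.2]
gripper_width: 0.0506
grasp_force: 43.4
```

>>> servo_tool(
  deltas=[0,0,0,0,0,0,0.4,0,0,0,0,0,0,0.4],
)

```text
t: 5.58
tool_pos: [0.561, -0.2179, 0.0369]
ee_rot: [-0.0, 0.707, 0.707, -0.0]
contact_force: [-1.2, 1.1, 4.2]
gripper_width: 0.0507
grasp_force: 43.0
```

>>> servo_tool(
  deltas=[0,0,0,0,0,0,0.74,0,0,0,0,0,0,0.74,0,0,0,0,0,0,0.74,0,0,0,0,0,12,0.74,0,0,0,0,0,40,0.74],
)

```text
t: 6.2
tool_pos: [0.5607, -0.2177, 0.0772]
ee_rot: [-0.001, 0.707, 0.707, -0.0]
contact_force: [-0.0, -0.5, 0.3]
gripper_width: 0.063
grasp_force: 0.0
```

>>> servo_tool(
  deltas=[0,0,0,-10,-6,45,1,0,0,0,-56,-36,55,1,0,0,0,-106,-66,55,1,0,0,0,-146,-91,55,1,0,0,0,-156,-97.5,55,1],
)

```text
t: 6.82
tool_pos: [0.4028, -0.3172, 0.1326]
ee_rot: [0.0, 0.708, 0.706, -0.001]
contact_force: [0.6, 0.4, 0.7]
gripper_width: 0.0856
grasp_force: 0.0
```

Run:
```python
from h import *
s=imaging.snapshot("scene");cv2.imwrite("pics/g2.png",cv2.resize(s[150:300,50:320],None,fx=2.9,fy=2.9))
print(bot.state()["tool_pos"],bot.state()["joint_pos"])
```

```text
[ 0.40302171 -0.31717256  0.13249076] [ 0.76663076  0.81238288 -0.29940996  1.84095234  0.42375784  0.5513221
  0.18833696]
```

View pics/g2.png

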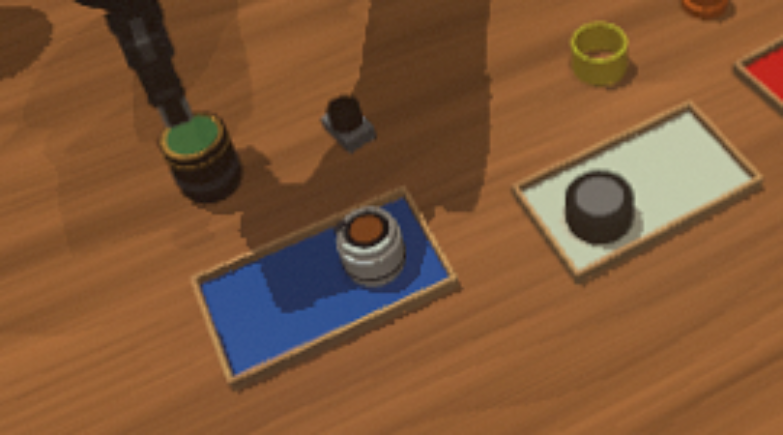

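The silver lens stands in the +y half of the blue tray at (371,247). The black lens is under the gripper at (203,158), still upright.

>>> servo_tool(
  deltas=[0,0,0,0,0,0,1,0,0,0,0,0,0,1,0,0,0,0,0,-35,1,0,0,0,0,0,-70,1,0,0,0,0,0,-88,1],
)

```text
t: 7.5
tool_pos: [0.4056, -0.3143, 0.0422]
ee_rot: [-0.001, 0.706, 0.708, -0.0]
contact_force: [0.1, -0.7, -0.3]
gripper_width: 0.0859
grasp_force: 0.0
```

>>> servo_tool(
  deltas=[0,0,0,0,0,0,1,0,0,0,0,0,0,0.45,0,0,0,0,0,0,0.45,0,0,0,0,0,0,0.45,0,0,0,0,0,0,0.45],
)

```text
t: 8.12
tool_pos: [0.4054, -0.3155, 0.0449]
ee_rot: [0.001, 0.707, 0.707, 0.0]
contact_force: [-1.2, 0.9, 10.3]
gripper_width: 0.0556
grasp_force: 40.5
```

>>> servo_tool(
  deltas=[0,0,0,0,0,0,0.45,0,0,0,0,0,0,0.45],
)

```text
t: 8.38
tool_pos: [0.4054, -0.3155, 0.0449]
ee_rot: [0.001, 0.707, 0.707, 0.0]
contact_force: [-1.9, 3.0, 10.3]
gripper_width: 0.0553
grasp_force: 40.5
```

>>> servo_tool(
  deltas=[0,0,0,0,0,10,0.45,0,0,0,0,0,30,0.45,0,0,0,20,0,55,0.45,0,0,0,55,2,60,0.45,0,0,0,95,3,60,0.45],
)

```text
t: 9.0
tool_pos: [0.501, -0.3126, 0.1055]
ee_rot: [0.001, 0.707, 0.707, 0.0]
contact_force: [0.6, -0.1, -3.4]
gripper_width: 0.0552
grasp_force: 43.4
```

>>> servo_tool(
  deltas=[0,0,0,35,2,0,0.45,0,0,0,55,2,0,0.45,0,0,0,62,2,0,0.45,0,0,0,62,2,-10,0.45,0,0,0,62,2,-30,0.45],
)

```text
t: 9.62
tool_pos: [0.5614, -0.3108, 0.0732]
ee_rot: [0.0, 0.707, 0.707, -0.0]
contact_force: [-0.6, -0.7, -2.7]
gripper_width: 0.0557
grasp_force: 43.5
```

>>> servo_tool(
  deltas=[0,0,0,0,0,-12,0.45,0,0,0,0,0,-20,0.45,0,0,0,0,0,-22,0.45,0,0,0,0,0,-22,0.45,0,0,0,0,0,-22,0.45],
)

```text
t: 10.25
tool_pos: [0.5622, -0.3104, 0.0522]
ee_rot: [0.0, 0.707, 0.707, 0.0]
contact_force: [1.1, 0.1, -2.4]
gripper_width: 0.0553
grasp_force: 43.4
```

>>> servo_tool(
  deltas=[0,0,0,0,0,-1,0.45,0,0,0,0,0,-2,0.45,0,0,0,0,0,-3,0.45,0,0,0,0,0,-3.5,0.45,0,0,0,0,0,-3.5,0.45],
)

```text
t: 10.88
tool_pos: [0.562, -0.3104, 0.0489]
ee_rot: [0.0, 0.707, 0.707, -0.0]
contact_force: [-4.7, 2.5, 9.4]
gripper_width: 0.0554
grasp_force: 44.6
```

>>> servo_tool(
  deltas=[0,0,0,0,0,0,0.85,0,0,0,0,0,0,0.85,0,0,0,0,0,0,0.85,0,0,0,0,0,20,0.85,0,0,0,0,0,60,0.85],
  grip_force=25,
)

```text
t: 11.5
tool_pos: [0.5616, -0.3101, 0.1092]
ee_rot: [-0.001, 0.707, 0.707, -0.0]
contact_force: [1.4, 0.3, 1.3]
gripper_width: 0.0728
grasp_force: 0.0
```

>>> servo_tool(
  deltas=[0,0,0,-5,15,20,1,0,0,0,-20,65,20,1,0,0,0,-38,122,20,1,0,0,0,-56,180,20,1,0,0,0,-74,238,20,1],
)

```text
t: 12.12
tool_pos: [0.4876, -0.0707, 0.1296]
ee_rot: [0.001, 0.707, 0.707, 0.001]
contact_force: [1.5, 1.6, -0.4]
gripper_width: 0.0854
grasp_force: 0.0
```

>>> servo_tool(
  deltas=[0,0,0,-15,55,0,1,0,0,0,-32,110,0,1,0,0,0,-38,129,0,1,0,0,0,-38,129,0,1,0,0,0,-38,129,0,1],
)

```text
t: 12.75
tool_pos: [0.4505, 0.0557, 0.1288]
ee_rot: [0.0, 0.707, 0.707, 0.0]
contact_force: [0.6, -1.0, -0.0]
gripper_width: 0.0854
grasp_force: 0.0
```

Run:
```python
from h import *
s=imaging.snapshot("scene");cv2.imwrite("pics/g3.png",cv2.resize(s[120:290,60:340],None,fx=2.8,fy=2.8))
print(bot.state()["tool_pos"],bot.state()["joint_pos"])
```

```text
[0.45048328 0.05554196 0.1286443 ] [-0.1083253   0.76088832 -0.1494514   2.05025461  0.30504384  0.3504916
 -0.50545892]
```

View pics/g3.png

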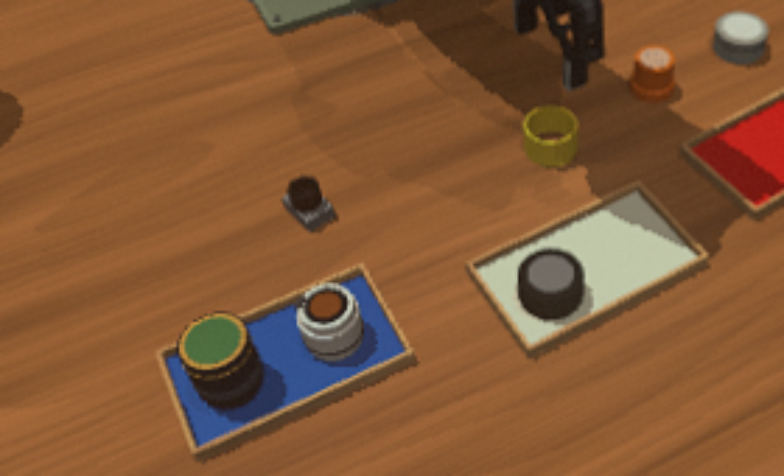

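Both lenses stand upright in the blue tray, black at (220,360) and silver at (330,320). The hood is at (550,135), with the gripper above it.

>>> servo_tool(
  deltas=[0,0,0,0,1,-40,1,0,0,0,0,1,-75,1,0,0,0,0,1,-95,1,0,0,0,0,1,-102,1,0,0,0,0,1,-102,1],
)

```text
t: 13.42
tool_pos: [0.4502, 0.0572, 0.0265]
ee_rot: [-0.0, 0.707, 0.707, -0.0]
contact_force: [-0.1, 0.1, 0.7]
gripper_width: 0.0854
grasp_force: 0.0
```

>>> servo_tool(
  deltas=[0,0,0,0,0,0,0.45,0,0,0,0,0,0,0.45,0,0,0,0,0,0,0.45,0,0,0,0,0,0,0.45,0,0,0,0,0,0,0.45],
)

```text
t: 14.05
tool_pos: [0.4504, 0.0576, 0.027]
ee_rot: [0.0, 0.707, 0.707, 0.0]
contact_force: [-0.4, -0.5, 11.7]
gripper_width: 0.0527
grasp_force: 24.0
```

>>> servo_tool(
  deltas=[0,0,0,0,0,15,0.45,0,0,0,0,0,50,0.45,0,0,0,10,20,80,0.45,0,0,3,30,65,80,0.45,0,0,6,50,115,80,0.45],
)

```text
t: 14.68
tool_pos: [0.5008, 0.1736, 0.108]
ee_rot: [0.0, 0.669, 0.743, 0.001]
contact_force: [1.1, -0.7, -0.8]
gripper_width: 0.0525
grasp_force: 27.2
```

>>> servo_tool(
  deltas=[0,0,0,22,50,0,0.45,0,0,0,44,100,0,0.45,0,0,0,58,135,0,0.45,0,0,0,61,141,-10,0.45,0,0,0,61,141,-45,0.45],
)

```text
t: 15.3
tool_pos: [0.5617, 0.3139, 0.0626]
ee_rot: [0.0, 0.669, 0.743, 0.001]
contact_force: [1.0, -0.4, -1.2]
gripper_width: 0.0522
grasp_force: 27.2
```

>>> servo_tool(
  deltas=[0,0,0,0,0,-20,0.45,0,0,0,0,0,-28,0.45,0,0,0,0,0,-28,0.45,0,0,0,0,0,-28,0.45],
)

```text
t: 15.8
tool_pos: [0.5614, 0.3138, 0.0343]
ee_rot: [0.0, 0.669, 0.743, 0.001]
contact_force: [0.3, -1.0, 0.2]
gripper_width: 0.0526
grasp_force: 27.2
```

>>> servo_tool(
  deltas=[0,0,0,0,0,-1.5,0.45,0,0,0,0,0,-3,0.45,0,0,0,0,0,-3.5,0.45,0,0,0,0,0,-3.5,0.45],
)

```text
t: 16.3
tool_pos: [0.5613, 0.3138, 0.0311]
ee_rot: [0.0, 0.669, 0.743, 0.0]
contact_force: [-5.6, -2.7, 20.9]
gripper_width: 0.0523
grasp_force: 29.1
```

>>> servo_tool(
  deltas=[0,0,0,0,0,0,0.74,0,0,0,0,0,0,0.74,0,0,0,0,0,0,0.74,0,0,0,0,0,10,0.74,0,0,0,0,0,50,0.74],
)

```text
t: 16.92
tool_pos: [0.5602, 0.3132, 0.0793]
ee_rot: [-0.0, 0.669, 0.743, -0.001]
contact_force: [0.4, 1.1, 1.2]
gripper_width: 0.0631
grasp_force: 0.0
```

>>> servo_tool(
  deltas=[0,0,-10,-10,-35,30,1,0,0,-20,-27,-90,40,1,0,0,-30,-44,-147,40,1,0,0,-40,-61,-204,40,1,0,0,-50,-78,-261,40,1],
)

```text
t: 17.55
tool_pos: [0.4825, 0.0511, 0.1206]
ee_rot: [0.0, 0.921, 0.388, 0.001]
contact_force: [1.0, -1.3, 0.3]
gripper_width: 0.0853
grasp_force: 0.0
```

>>> servo_tool(
  deltas=[0,0,-10,-18,-60,0,1,0,0,-20,-36,-120,0,1,0,0,-30,-54,-180,0,1,0,0,-33,-72,-238,0,1,0,0,-33,-72,-238,0,1],
)

```text
t: 18.18
tool_pos: [0.4095, -0.1896, 0.1204]
ee_rot: [0.001, 0.994, 0.109, 0.0]
contact_force: [0.5, 1.5, -0.7]
gripper_width: 0.0855
grasp_force: 0.0
```

>>> servo_tool(
  deltas=[0,0,0,0,0,0,1,0,0,0,0,0,0,1],
)

```text
t: 18.42
tool_pos: [0.4116, -0.1842, 0.12]
ee_rot: [-0.0, 0.993, 0.115, 0.0]
contact_force: [-0.5, 0.8, -0.2]
gripper_width: 0.0854
grasp_force: 0.0
```

Run:
```python
from h import *
s=imaging.snapshot("scene");cv2.imwrite("pics/g4.png",cv2.resize(s[120:270,120:390],None,fx=2.9,fy=2.9))
print(bot.state()["tool_pos"],bot.state()["joint_pos"],2*np.degrees(np.arctan2(bot.state()["ee_rot"][2],bot.state()["ee_rot"][1])))
```

```text
[ 0.41156124 -0.18426355  0.11991094] [ 0.33807504  0.77783264  0.02162519  2.06923266 -0.05370585  0.29487232
 -0.9362298 ] 13.160517062991103
```

View pics/g4.png

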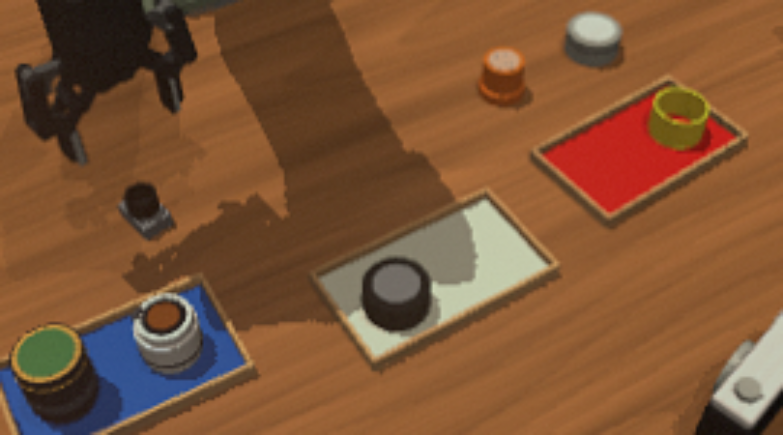

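The hood stands in the +y half of the red tray at (680,118). The gripper is over the eyecup at (145,210), and the loupe (503,75) hasn't moved.

>>> servo_tool(
  deltas=[0,0,0,0,-1,-40,1,0,0,0,0,-1,-75,1,0,0,0,0,-1,-90,1,0,0,0,0,-1,-93,1,0,0,0,0,-1,-93,1],
)

```text
t: 19.1
tool_pos: [0.4114, -0.1863, 0.0275]
ee_rot: [0.0, 0.994, 0.114, 0.0]
contact_force: [-0.6, -0.3, 1.0]
gripper_width: 0.0853
grasp_force: 0.0
```

>>> servo_tool(
  deltas=[0,0,0,0,0,0,0.2,0,0,0,0,0,0,0.2,0,0,0,0,0,0,0.2,0,0,0,0,0,0,0.2,0,0,0,0,0,0,0.2],
)

```text
t: 19.73
tool_pos: [0.4111, -0.1864, 0.0271]
ee_rot: [0.0, 0.994, 0.113, 0.0]
contact_force: [-0.8, 0.9, 9.2]
gripper_width: 0.0291
grasp_force: 24.4
```

>>> servo_tool(
  deltas=[0,0,0,0,0,0,0.2,0,0,0,0,0,0,0.2],
)

```text
t: 19.98
tool_pos: [0.4111, -0.1864, 0.0271]
ee_rot: [0.0, 0.994, 0.113, 0.0]
contact_force: [-1.1, 0.4, 9.0]
gripper_width: 0.0291
grasp_force: 24.4
```

>>> servo_tool(
  deltas=[0,0,0,0,0,15,0.2,0,0,0,0,0,50,0.2,0,0,8,10,30,80,0.2,0,0,18,28,75,80,0.2,0,0,28,48,125,80,0.2],
)

```text
t: 20.6
tool_pos: [0.4596, -0.0604, 0.108]
ee_rot: [0.0, 0.936, 0.353, 0.0]
contact_force: [0.3, 0.1, -0.2]
gripper_width: 0.0291
grasp_force: 25.5
```

>>> servo_tool(
  deltas=[0,0,10,20,50,0,0.2,0,0,20,40,100,0,0.2,0,0,30,60,150,0,0.2,0,0,40,78,200,0,0.2,0,0,50,96,245,0,0.2],
)

```text
t: 21.22
tool_pos: [0.5553, 0.1854, 0.1079]
ee_rot: [0.0, 0.699, 0.716, 0.0]
contact_force: [-0.2, -1.5, 0.1]
gripper_width: 0.0292
grasp_force: 25.5
```

>>> servo_tool(
  deltas=[0,0,5,16,38,0,0.2,0,0,5,16,38,0,0.2,0,0,5,16,38,-30,0.2,0,0,5,16,38,-60,0.2,0,0,5,16,38,-73,0.2],
)

```text
t: 21.85
tool_pos: [0.5705, 0.2207, 0.0332]
ee_rot: [-0.0, 0.669, 0.743, -0.001]
contact_force: [-1.0, 0.1, 1.1]
gripper_width: 0.0291
grasp_force: 25.6
```

>>> servo_tool(
  deltas=[0,0,0,0,0,0,0.2],
)

```text
t: 21.98
tool_pos: [0.5709, 0.2212, 0.034]
ee_rot: [0.0, 0.669, 0.743, -0.0]
contact_force: [-0.2, 0.1, -0.7]
gripper_width: 0.0292
grasp_force: 25.6
```

>>> servo_tool(
  deltas=[0,0,0,0,0,-1.5,0.2,0,0,0,0,0,-3,0.2,0,0,0,0,0,-3.3,0.2,0,0,0,0,0,-3.3,0.2],
)

```text
t: 22.48
tool_pos: [0.5713, 0.2217, 0.0312]
ee_rot: [0.0, 0.669, 0.743, 0.0]
contact_force: [-1.4, -0.3, 7.8]
gripper_width: 0.0292
grasp_force: 26.3
```

>>> servo_tool(
  deltas=[0,0,0,0,0,0,0.5,0,0,0,0,0,0,0.5,0,0,0,0,0,0,0.5,0,0,0,0,0,15,0.5,0,0,0,0,0,60,0.5],
)

```text
t: 23.1
tool_pos: [0.5702, 0.2214, 0.0906]
ee_rot: [-0.001, 0.669, 0.743, -0.001]
contact_force: [1.0, 0.0, 1.5]
gripper_width: 0.0427
grasp_force: 0.0
```

>>> servo_tool(
  deltas=[0,0,0,-20,10,25,1,0,0,0,-65,38,30,1,0,0,0,-110,66,30,1,0,0,0,-145,88,30,1,0,0,0,-155,94,30,1],
)

```text
t: 23.72
tool_pos: [0.4143, 0.3173, 0.1216]
ee_rot: [-0.0, 0.668, 0.744, 0.0]
contact_force: [0.3, -0.6, -0.0]
gripper_width: 0.0852
grasp_force: 0.0
```

>>> servo_tool(
  deltas=[0,0,0,0,0,0,1,0,0,0,0,0,0,1],
)

```text
t: 23.98
tool_pos: [0.4172, 0.3148, 0.1206]
ee_rot: [0.0, 0.67, 0.743, 0.0]
contact_force: [-0.2, -0.0, -0.4]
gripper_width: 0.0855
grasp_force: 0.0
```

Run:
```python
from h import *
s=imaging.snapshot("scene");cv2.imwrite("pics/g5.png",cv2.resize(s[90:220,240:420],None,fx=3.5,fy=3.5))
print(bot.state()["tool_pos"],bot.state()["joint_pos"])
```

```text
[0.41710811 0.3148197  0.12057215] [-0.62052785  0.83344507 -0.16200123  1.81710977  0.24776593  0.51049713
 -0.84363656]
```

View pics/g5.png

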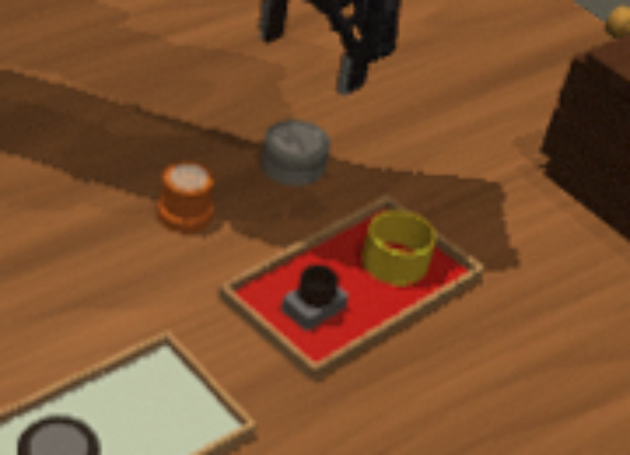

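The eyecup (318,297) and hood (400,248) both stand upright in the red tray. The chrome case is at (295,152), with the gripper above it.

>>> servo_tool(
  deltas=[0,0,0,-1,1,-40,1,0,0,0,-1,1,-75,1,0,0,0,-1,1,-92,1,0,0,0,-1,1,-96,1,0,0,0,-1,1,-96,1],
  grip_force=35,
)

```text
t: 24.65
tool_pos: [0.4155, 0.3167, 0.0252]
ee_rot: [0.0, 0.669, 0.743, 0.0]
contact_force: [0.5, -0.6, 0.2]
gripper_width: 0.0853
grasp_force: 0.0
```

>>> servo_tool(
  deltas=[0,0,0,0,0,0,0.5,0,0,0,0,0,0,0.5,0,0,0,0,0,0,0.5,0,0,0,0,0,0,0.5,0,0,0,0,0,0,0.5],
)

```text
t: 25.28
tool_pos: [0.4153, 0.3169, 0.0254]
ee_rot: [0.0, 0.669, 0.743, 0.001]
contact_force: [-1.1, -1.2, 11.9]
gripper_width: 0.0565
grasp_force: 34.9
```

>>> servo_tool(
  deltas=[0,0,0,0,0,0,0.5],
)

```text
t: 25.4
tool_pos: [0.4154, 0.3168, 0.0254]
ee_rot: [0.0, 0.669, 0.743, 0.001]
contact_force: [-0.6, -1.0, 12.7]
gripper_width: 0.056
grasp_force: 34.9
```

>>> servo_tool(
  deltas=[0,0,0,0,0,15,0.5,0,0,0,0,0,50,0.5,0,0,0,15,-20,80,0.5,0,0,-2,42,-60,80,0.5,0,0,-3.5,75,-105,80,0.5],
)

```text
t: 26.02
tool_pos: [0.4908, 0.211, 0.1059]
ee_rot: [0.0, 0.691, 0.723, 0.001]
contact_force: [0.3, 0.6, -1.3]
gripper_width: 0.0559
grasp_force: 37.9
```

>>> servo_tool(
  deltas=[0,0,0,33,-47,0,0.5,0,0,0,66,-94,0,0.5,0,0,0,95,-134,0,0.5,0,0,0,109,-154,0,0.5,0,0,0,110.5,-157,-20,0.5],
)

```text
t: 26.65
tool_pos: [0.6017, 0.053, 0.0856]
ee_rot: [0.001, 0.692, 0.722, 0.001]
contact_force: [-0.5, 1.3, -1.2]
gripper_width: 0.0561
grasp_force: 37.9
```

>>> servo_tool(
  deltas=[0,0,0,0,0,-20,0.5,0,0,0,0,0,-40,0.5,0,0,0,0,0,-52,0.5,0,0,0,0,0,-53,0.5,0,0,0,0,0,-53,0.5],
)

```text
t: 27.28
tool_pos: [0.6007, 0.0548, 0.0319]
ee_rot: [0.0, 0.691, 0.723, 0.0]
contact_force: [-0.5, -0.7, -1.1]
gripper_width: 0.0558
grasp_force: 37.9
```

>>> servo_tool(
  deltas=[0,0,0,0,0,-1.5,0.5,0,0,0,0,0,-2.5,0.5,0,0,0,0,0,-3,0.5,0,0,0,0,0,-3,0.5],
)

```text
t: 27.78
tool_pos: [0.6007, 0.0547, 0.0294]
ee_rot: [0.0, 0.691, 0.723, 0.0]
contact_force: [-4.2, -0.4, 15.3]
gripper_width: 0.0559
grasp_force: 39.6
```

>>> servo_tool(
  deltas=[0,0,0,0,0,0,0.76,0,0,0,0,0,0,0.76,0,0,0,0,0,0,0.76,0,0,0,0,0,10,0.76,0,0,0,0,0,50,0.76],
)

```text
t: 28.4
tool_pos: [0.5997, 0.0546, 0.0782]
ee_rot: [-0.001, 0.691, 0.723, -0.001]
contact_force: [1.4, 0.5, 0.9]
gripper_width: 0.0648
grasp_force: 0.0
```

>>> servo_tool(
  deltas=[0,0,0,0,0,50,1,0,0,0,-40,0,90,1,0,0,0,-90,0,120,1,0,0,0,-140,0,140,1,0,0,0,-150,0,140,1],
)

```text
t: 29.02
tool_pos: [0.4489, 0.0546, 0.2205]
ee_rot: [0.001, 0.691, 0.723, 0.001]
contact_force: [2.1, -0.0, 0.2]
gripper_width: 0.0852
grasp_force: 0.0
```

>>> servo_tool(
  deltas=[0,0,0,0,0,0,1,0,0,0,0,0,0,1],
)

```text
t: 29.28
tool_pos: [0.4513, 0.0547, 0.2181]
ee_rot: [-0.0, 0.691, 0.722, 0.0]
contact_force: [-0.0, -0.1, -0.1]
gripper_width: 0.0853
grasp_force: 0.0
```

Run:
```python
from h import *
s=imaging.snapshot("scene");cv2.imwrite("pics/g6.png",cv2.resize(s[110:300,90:400],None,fx=2.5,fy=2.5))
```

```text
(no output)
```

View pics/g6.png

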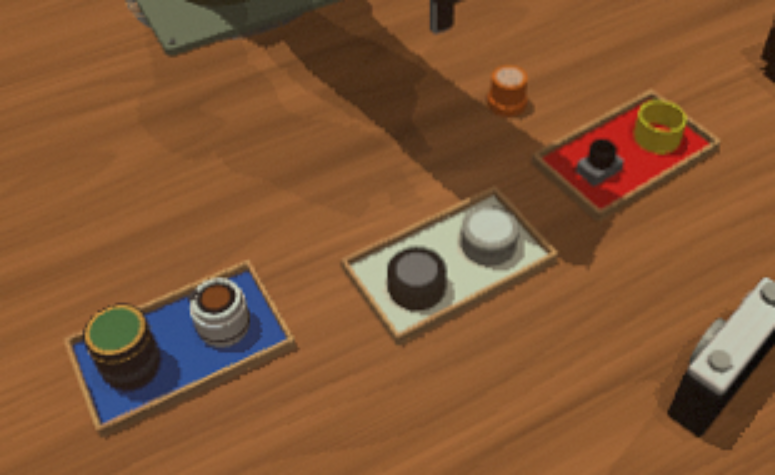

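All five pieces stand upright in their trays: lenses at (120,345) and (220,312), eyecup (600,160), hood (660,126) and chrome case (490,233). The black case (417,277) and loupe (508,90) haven't moved. I'm handing in.

```bash
python3 -c "
from bench import workorder
print(workorder.hand_in())"
```

```text
the job is handed in; nothing more can be done
None
```

The job is handed in: in the last picture all five trade-ins stand upright in their trays, and the black filter case and orange loupe are where they started; it took about 29 s of the 109 s, and the hand-in returned no verdict.

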